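# Wedge a tube rack tight on a shaker deck

### The job

Before the shaker is switched on, lock the loose tube rack on its deck: take the tapered white wedge from the bench and drive it, thin end first, into the narrowing slot between the rack and the slanted fence until the rack is pressed home against its side stop and the wedge is jammed tight. Leave the wedge lying flat on the deck and let go; do not disturb the other things on the bench.

Things in the scene. Friction and masses are not known exactly. Their poses are not given: they have to be found in the camera images.
- shaker: low orbital shaker, fixed to the bench, with a dark grey metal deck 290 (x) x 200 (y), top 55 above the bench. Origin: on the bench under the deck's centre; +x is the way the wedge is driven, z up. On the deck stand three steel bars 28 high: side stop, end stop (a short lug at the slot's far end, y -34 to 2, inner face at x = 121) and slanted fence. Where x is below 0 the deck is bare
- side_stop (a point): middle of the side stop's inner face, at deck level (shaker frame x 66, y 70, z 55). The bar runs along x from x 0 to 133; the rack is home when its +y side lies against this face
- slot_mouth (a point): mid-point of the slot's mouth on the deck's top (shaker frame x 0, y -25.4, z 55). The slanted fence, 12 thick, is on its -y side: its inner face runs from x 0, y -36.8 to x 80, y -24.0 (slope 0.16). The rack is on its +y side. With the rack home the slot is 22.8 wide here and 10 wide at x 80
- rack: blue tube rack with white-capped tubes, 120 (x) x 84 (y) x 40 high (48 over the caps), about 0.45 kg, loose on the deck between side stop and fence, axes about those of the shaker. Origin: centre of underside. It starts 3 to 8 off the side stop, so the slot starts that much narrower; home is y = 28, x 54 to 61 in the shaker's frame. It slides with 1 to 3 N
- wedge: white plastic wedge, 134 long (x), 36 high, 0.11 kg, lying on the bench. Origin: centre of underside. Its flat face is at y = +13 along the whole length; the other face is at y = -13 from x -67 to -33 (the tail, 26 wide) and then tapers to y = +3 at the thin end x = +67, 10 wide (slope 0.16, as the fence). It goes in lying flat, x along the shaker's x, flat face to the rack
- wedge_tail (a point): middle of the tail, on the underside (wedge frame x -50, y 0, z 0): 34 long, 26 wide, 36 high, for gripping across y; its rear face (x -67) can be pushed. The tail stays outside the slot. Sliding the wedge in takes only a few newtons until the rack is home; a push of 15 to 20 N jams it well, and friction then keeps it
- wedge_tip (a point): middle of the wedge's thin end, on its underside (wedge frame x 67, y 8, z 0). When the wedge is jammed this is about 80 past the slot's mouth along the shaker's x
- spacer: plain straight bar of the same white plastic, 134 x 26 x 36 high, lying on the bench; not the wedge. Origin: centre of underside
- bottle: bystander: capped amber bottle, 70 dia, 160 tall
- dish: bystander: covered glass dish, 96 dia, 16 tall
- tube: bystander: lying screw-cap tube, 100 long, 18 thick
- jar: bystander: small glass jar with white lid, 52 dia, 69 tall
Not all that is in view belongs to the job. Leave any red look-alike of the wedge alone. Leave any purple or yellow look-alike of the rack alone.

How it is judged:
At the end, for the whole second after the job is handed in: rack level, square (0.03 rad), within 1.5 mm of home at the side stop and 7 mm of the end stop; wedge flat and in line on the deck (0.08 rad), thin end at least 73 mm past the slot mouth, pressing on the rack with over 3 N; both at rest (contact force between wedge and rack above 3 N and y of rack in the frame of shaker above 0.0265 m and x of rack in the frame of shaker above 0.054 m and angle between the x axis of rack and the x axis of shaker, either way round below 0.03 rad and angle between rack's own z axis and vertical below 0.05 rad and z of rack in the frame of shaker below 0.059 m and x of wedge_tip in the frame of shaker above 0.073 m and z of wedge_tip in the frame of shaker below 0.062 m and angle between wedge's own z axis and vertical below 0.08 rad and angle between the x axis of wedge and the x axis of shaker, either way round below 0.08 rad and linear speed of each of wedge, rack below 0.01 m/s); the robot touches nothing.
It fails at once if another thing on the bench (spacer bar, bottle, dish, tube or jar) is moved more than 30 mm (distance of any of spacer, bottle, dish, tube, jar from where it was at the start of the episode above 0.03 m).
It also fails if it takes over 51 s, if anything falls off the work surface, if the arm or the gripper's body presses on something with over 40 N, if the wrist force passes 120 N, or if a joint passes its speed limit or range.

### The arm

A 7-joint arm with a two-finger parallel gripper is mounted at the origin on the work surface. World frame = base frame: x ahead of the robot, y to its left, z up, the work surface at z = 0. Lengths are in m, angles in rad, forces in N, time in s.
With the tool pointing down it reaches from about 0.35 to 0.9 m from the base axis. Payload 8.1 kg.
Tool frame: the origin (TCP) lies on the centre line of the jaws, within the pads' length; the fingertips stand 14 mm ahead of it and the grasp point (between the pads) lies 5 mm behind it (arm.tip_reach is the distance from the TCP to the fingertips, in m); z points along the fingers, y is the direction in which the jaws open and shut (so a half turn about z gives the same grasp; the last joint's range is limited). The gripper opens to 92 mm and grips with 3 to 60 N. Pads are 19 mm wide; open, the fingers measure 130 mm over their backs; the gripper's body (75 mm by 190 mm) begins 47 mm behind the grasp point.
Start: joints at [1.11, 0.434, 0.025, 1.573, -0.012, 1.134, -0.075], TCP at [0.219, -0.585, 0.241] pointing down, gripper open.
Joint ranges: [-2.62, 2.62], [-0.44, 2.09], [-1.27, 1.32], [0.08, 2.57], [-1.32, 4.46], [0.12, 2], [-2.74, 2.74]. Speed limits (rad/s): [2.22, 2.22, 3.01, 3.01, 3.14, 3.14, 3.14].

### API

Orientations are given as a rotation vector (axis times angle).
In Python, from cell import sensors, vision, arm, nets gives the robot as it stands.
- The arm moves only by the shell command python3 -m handwheel 'ROWS' [FORCE]. ROWS is JSON, a list of rows, each an object of numbers: "tx", "ty", "tz": the shift along the tool's x, y, z in cm; "wx", "wy", "wz": the turn, a rotation vector about the tool's x, y, z in degrees; "claw": the opening, from 0 (shut) to 1 (fully open). A call has 1 to 12 rows; each row is the pose to reach, as a shift and turn from the pose commanded when the call began, along the tool's axes at that moment; what a row does not reach only later rows make up. A row lasts 1/12 s, in which the tool goes at most 41.7 mm and 7.16 degrees, less where a joint would pass 70% of its speed; a pose out of reach is approached as far as the arm can. A call with a gripper value outside its range is refused whole. The fingers move at their own pace and stop on an object; FORCE is the grip in N (left out, the last holds). Time passes only in rows, so rows that repeat a pose let the fingers close. It gives the time, the measured TCP pose, the force and the opening at its end, in the units of the state.
- sensors.observe(): the state, without advancing time (a new reading comes with each control period).
- vision.get_image(name): name is "scene" or "top"; returns (picture, depth): 384x512x3 uint8, blue, green, red; 384x512 float32, m along the optical axis (not along the pixel's ray), 0 where there is no reading.
- vision.camera_model(name): a dict with "K" (3x3 intrinsics, pixels), "xyz" and "attitude" of the camera in the world. Camera axes: x right, y down, z forward; pixel columns grow to the right and rows downward; lengths in m; the calibration is good to about 2 mm. A picture is of the moment at which its call begins. camera_model takes no time and is no camera call.
- arm.sign_off(): hands the job in, once; it reports no verdict.
Trained networks look in the newest picture that a camera, given by its name, has taken for a name from the list of things; names that differ only in an ending like _2 or _b are one class to them, and where a whole thing is asked for, a point or a joint stands for the part that bears it (a point fixed in the world has none). Each returns a list of dicts, best first, with "score" (0 to 1); they miss things now and then, are a little off and sometimes report something else, mostly with a low value. They report only what shows in the picture. A call takes as long as a camera call. They do not tell look-alikes from the thing itself.
- nets.cut_out(label, camera): "region" (384x512 bool, what is visible of it) and "uv" ([column, row] in pixels, amid what is visible of it).
The state is a dict: "clock": time; "joints": joint angles; "dq": joint speeds; "joint_efforts": joint torques, N m; "position": TCP position; "ee_rot": TCP orientation; "force": force on the tool from outside, world axes, zero at the start; "ft_torque": the same for the moment, N m; "width": opening from 0.0 (shut) to 1.0 (fully open).
Only numpy, scipy, OpenCV 4.12 (cv2) and the standard library are available. Lean on these libraries where they do the work, as an engineer would, in place of code of your own. Each camera call takes 0.05 s, during which the arm holds its last target.

## Working session

There is one attempt and no reset: what is moved stays moved. The work goes in short steps, Python scripts to look and compute and a shell command to move; the robot and the scene stay as the last step left them, time stands still between calls to the robot, and variables do not carry over. Pictures are saved under pics/ and viewed, and the job is handed in when it is done.

```bash
mkdir -p pics; ls; python3 - <<'E'
from cell import sensors, vision, arm, nets
import cv2
s=sensors.observe(); print(s)
for n in("scene","top"):
    im,d=vision.get_image(n); cv2.imwrite(f"pics/{n}0.png",im)
    import numpy as np; np.save(f"pics/{n}0d.npy",d)
    print(n,vision.camera_model(n))
E
```

```text
pics
{'clock': 0.0, 'joints': array([ 1.11039757,  0.43524009,  0.02496791,  1.57409337, -0.01159792,
        1.1340027 , -0.07510116]), 'dq': array([-0.00025577,  0.00173311,  0.00012003, -0.00147599, -0.00067685,
       -0.00129302, -0.00043029]), 'joint_efforts': array([-1.34574805e-06, -6.67848873e+01,  9.84908268e-01, -3.14464116e+01,
       -6.04780577e-02,  4.26665065e-02,  1.26370765e-04]), 'position': array([ 0.21866137, -0.58497735,  0.23993572]), 'ee_rot': array([-3.08995530e+00, -5.58660508e-01,  6.68720210e-04]), 'force': array([-0.0241659 , -0.10528718,  1.08229592]), 'ft_torque': array([-0.06030128, -0.00160713, -0.01471303]), 'width': 1.0047484029688505}
scene {'K': array([[378.09197919,   0.        , 255.2469948 ],
       [  0.        , 378.09197919, 192.66755736],
       [  0.        ,   0.        ,   1.        ]]), 'xyz': array([ 1.00870041, -0.62665199,  0.80398014]), 'attitude': array([-2.20463559, -0.79456794,  0.34071838])}
top {'K': array([[400.45492361,   0.        , 254.86445036],
       [  0.        , 400.45492361, 188.88471021],
       [  0.        ,   0.        ,   1.        ]]), 'xyz': array([ 0.43553682, -0.01332013,  1.29419132]), 'attitude': array([-2.18502246,  2.18946355, -0.0749359 ])}
```

View pics/scene0.png

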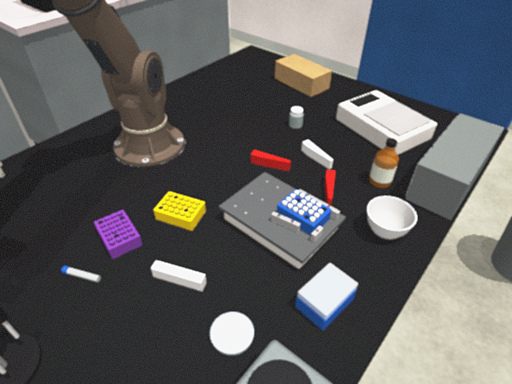

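View pics/top0.png

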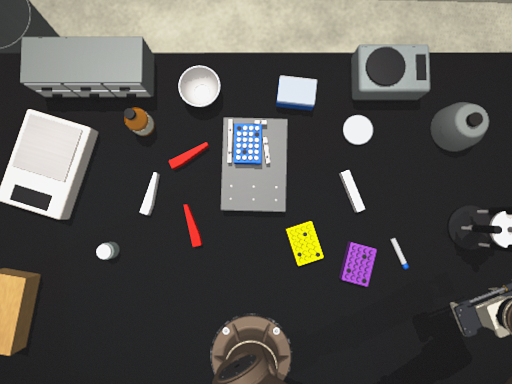

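The top view shows the shaker deck around (254,165) with the blue rack at (248,143). Candidates for the wedge are white (150,193), white (352,191), red (188,155) and red (192,226). Purple (358,264) and yellow (304,243) are rack look-alikes. I'll crop closer to choose.

```bash
python3 - <<'E'
import cv2,numpy as np
a=cv2.imread("pics/top0.png");b=cv2.imread("pics/scene0.png")
f=lambda i,x,y,w,h,s:cv2.resize(i[y:y+h,x:x+w],None,fx=s,fy=s,interpolation=cv2.INTER_CUBIC)
r1=np.hstack([f(a,125,165,50,60,5),f(a,330,160,50,60,5)])
r2=f(a,210,105,90,120,5)
cv2.imwrite("pics/c1.png",np.hstack([r1[:300],]))
cv2.imwrite("pics/c2.png",r2)
r3=np.vstack([f(b,210,165,140,105,5)])
cv2.imwrite("pics/c3.png",r3)
E
```

```text
(no output)
```

View pics/c1.png

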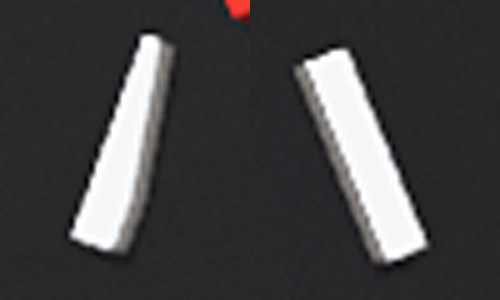

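View pics/c2.png

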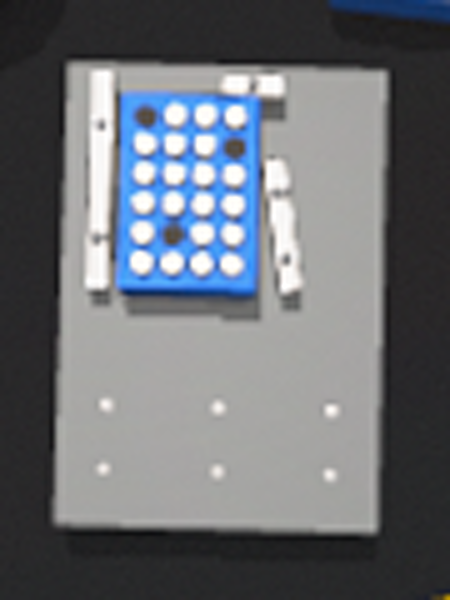

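View pics/c3.png

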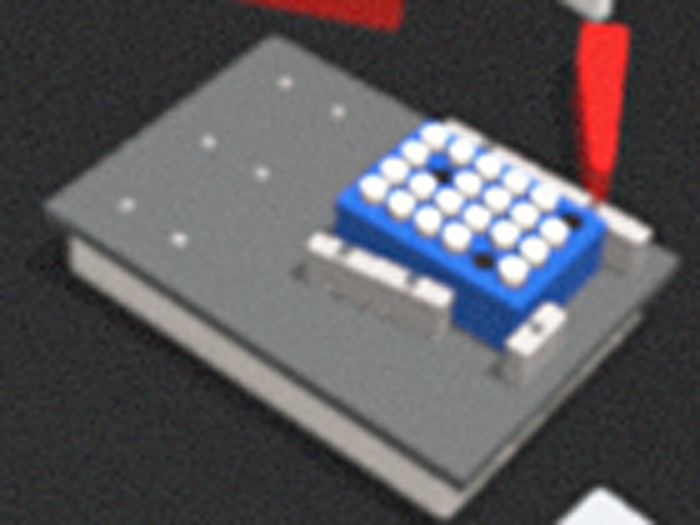

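White (150,193) tapers, with its thin end up at (155,173) and its tail at (144,211), so it is the wedge. White (352,191) is the straight spacer. Next I measure from both views.

```bash
cat > h.py <<'E'
import numpy as np,cv2
from scipy.spatial.transform import Rotation as R
from cell import sensors, vision, arm, nets
def cloud(name,d):
    m=vision.camera_model(name);K=m["K"];v,u=np.mgrid[:384,:512]
    p=np.stack([(u-K[0,2])/K[0,0]*d,(v-K[1,2])/K[1,1]*d,d],-1)
    return p@R.from_rotvec(m["attitude"]).as_matrix().T+m["xyz"]
def proj(name,P):
    m=vision.camera_model(name);K=m["K"]
    q=(np.atleast_2d(P)-m["xyz"])@R.from_rotvec(m["attitude"]).as_matrix()
    return (q@K.T)[:,:2]/q[:,2:]
def ray(name,uv,z):
    m=vision.camera_model(name);K=m["K"];uv=np.atleast_2d(uv)
    r=np.c_[(uv[:,0]-K[0,2])/K[0,0],(uv[:,1]-K[1,2])/K[1,1],np.ones(len(uv))]@R.from_rotvec(m["attitude"]).as_matrix().T
    t=(z-m["xyz"][2])/r[:,2]
    return m["xyz"]+r*t[:,None]
E
python3 - <<'E'
from h import *
for n in("top","scene"):
    d=np.load(f"pics/{n}0d.npy");im=cv2.imread(f"pics/{n}0.png");P=cloud(n,d)
    hsv=cv2.cvtColor(im,cv2.COLOR_BGR2HSV)
    near=lambda x0,x1,y0,y1:(P[...,0]>x0)&(P[...,0]<x1)&(P[...,1]>y0)&(P[...,1]<y1)&(d>0)
    b=near(.2,.8,-.2,.35)
    m=b&(P[...,2]>.02)
    k,lab,st,cen=cv2.connectedComponentsWithStats(m.astype(np.uint8))
    for i in range(1,k):
        if st[i,4]>60:
            q=P[lab==i];z=np.percentile(q[:,2],[50,90]);t=q[q[:,2]>z[1]-.012]
            r=cv2.minAreaRect((q[:,:2]*1000).astype(np.float32))
            print(n,cen[i].round(),st[i,4],'z',z.round(4),'rect',np.round(r[0],1),np.round(r[1],1),round(r[2],1))
E
```

```text
top [199. 103.] 69 z [0.0726 0.0759] rect [788.9 158.2] [93.6 21.7] 89.7
top [296. 103.] 286 z [0.0597 0.0679] rect [ 792.5 -140.8] [117.9  16.3] 88.8
top [140. 120.] 469 z [0.1057 0.1555] rect [732.3 331.7] [36.5 68.7] 89.9
top [254. 164.] 5926 z [0.0557 0.0955] rect [598.8 -10.1] [200.3 292.5] 88.4
top [186. 155.] 312 z [0.0354 0.0384] rect [632.4 195.9] [ 26.7 133.5] 28.2
top [149. 195.] 321 z [0.0348 0.0389] rect [510.  316.6] [ 27.1 133.4] 72.6
top [192. 227.] 304 z [0.0353 0.0388] rect [411.1 184.5] [133.4  26.4] 13.2
top [302. 242.] 945 z [0.0407 0.0488] rect [ 352.9 -167.1] [120.  84.] 17.9
scene [385. 163.] 813 z [0.0889 0.1388] rect [733.7 329.3] [40.6 69.5] 89.1
scene [317. 151.] 253 z [0.0335 0.0363] rect [509.6 316. ] [ 30.2 139.9] 74.4
scene [269. 158.] 288 z [0.0335 0.0365] rect [410.2 184.4] [136.2  30.2] 16.2
scene [330. 184.] 217 z [0.0348 0.0368] rect [634.  193.7] [ 24.9 136.3] 30.4
scene [283. 217.] 6164 z [0.0549 0.0948] rect [599.3 -11.8] [203.7 292.3] 88.5
scene [183. 207.] 849 z [0.0406 0.048 ] rect [ 353.  -168.6] [124.4  85.8] 16.2
scene [375. 206.] 225 z [0.0575 0.0736] rect [789.3 158.9] [96.5 21. ] 89.9
scene [311. 282.] 168 z [0.0658 0.0676] rect [ 795.5 -144.9] [111.1  14.3] 85.5
```

```bash
cat > fit.py <<'E'
from h import *
from scipy.optimize import minimize
W=np.array([[-67,13],[67,13],[67,3],[-33,-13],[-67,-13]])/1000.
B=lambda x0,x1,y0,y1:np.array([[x0,y0],[x1,y0],[x1,y1],[x0,y1]])/1000.
S=8
def sil(n,poly,z0,z1,p,box):
    c,s=np.cos(p[2]),np.sin(p[2]);xy=poly@np.array([[c,s],[-s,c]])+p[:2]
    P=np.vstack([np.c_[xy,np.full(len(xy),z)] for z in {z0,z1}])
    uv=proj(n,P);h=cv2.convexHull(uv.astype(np.float32))[:,0]
    x0,y0,x1,y1=box;m=np.zeros(((y1-y0)*S,(x1-x0)*S),np.uint8)
    q=((h-[x0,y0]+.5)*S-.5)
    cv2.fillConvexPoly(m,np.round(q*16).astype(np.int32),255,shift=4)
    return cv2.resize(m,(x1-x0,y1-y0),interpolation=cv2.INTER_AREA)/255.
def fit(views,poly,z0,z1,p0):
    # views: list of (name, softmask, box)
    def f(q):
        p=np.array(q)*[.001,.001,.01]+p0
        return sum(((sil(n,poly,z0,z1,p,b)-m[b[1]:b[3],b[0]:b[2]])**2).sum() for n,m,b in views)
    best=min((minimize(f,x0,method='Nelder-Mead',options=dict(initial_simplex=np.array(x0)+np.array([[0,0,0],[3,0,0],[0,3,0],[0,0,4]]),xatol=.02,fatol=.01)) for x0 in([0,0,0],[-2,2,2],[2,-2,-3])),key=lambda r:r.fun)
    return np.array(best.x)*[.001,.001,.01]+p0,best.fun
E
python3 - <<'E'
from fit import *
def masks(n):
    d=np.load(f"pics/{n}0d.npy");im=cv2.imread(f"pics/{n}0.png");P=cloud(n,d);return d,im,P
o={}
for n in("top","scene"):
    d,im,P=masks(n)
    g=im.max(2).astype(float)
    hm=((P[...,2]>.008)&(d>0)).astype(float)
    o[n]=hm
    uv=proj(n,[.51,.316,.018])[0].astype(int);b=(*(uv-32),*(uv+32))
    print(n,'bg',np.median(g[b[1]:b[3],b[0]:b[2]]))
    w=hm.copy()
    # isolate comp
    k,lab=cv2.connectedComponents((w>0).astype(np.uint8)); w=(lab==lab[uv[1],uv[0]]).astype(float)
    o[n+'w']=(n,w,b)
# heading of thin end
for views in(['top'],['scene'],['top','scene']):
    vs=[o[v+'w'] for v in views]
    for a in(72.6,252.6):
        p,f=fit(vs,W,0.,.036,np.array([.51,.316,np.radians(a)]));print(views,p.round(4),np.degrees(p[2]).round(2),round(f,1))
    
for n in("top","scene"):
    d,im,P=masks(n)
    top=((P[...,2]>.045)&(d>0)).astype(np.uint8)
    k,lab=cv2.connectedComponents(top);uv=proj(n,[.53,-.01,.055])[0].astype(int)
    m=(lab==lab[uv[1],uv[0]]).astype(float)
    ys,xs=np.where(m);b=(xs.min()-5,ys.min()-5,xs.max()+6,ys.max()+6)
    if n=='top':
        p,f=fit([(n,m,b)],B(-145,145,-100,100),.054,.055,np.array([.599,-.0105,np.radians(-1.6)]));print('deck',n,p,np.degrees(p[2]),f)
    # rack by colour/height
    P2=P;hi=(P[...,2]>.0885)&(P[...,2]<.115)&(lab==lab[uv[1],uv[0]])
    q=P[hi];r=cv2.minAreaRect((q[:,:2]*1000).astype(np.float32));print('rack',n,r, np.median(q[:,2]))
    bar=(P[...,2]>.078)&(P[...,2]<.0865)&(lab==lab[uv[1],uv[0]])
    bb=cv2.morphologyEx(bar.astype(np.uint8),cv2.MORPH_OPEN,np.ones((1,1)))
    k,l2,st,c=cv2.connectedComponentsWithStats(bb)
    for i in range(1,k):
        if st[i,4]>15:
            r=cv2.minAreaRect((P[l2==i][:,:2]*1000).astype(np.float32));print('bar',n,st[i,4],np.round(r[0],1),np.round(r[1],1),round(r[2],1))
E
```

```text
top bg 42.0
scene bg 47.0
['top'] [0.4655 0.3857 1.5345] 87.92 415.9
['top'] [0.4791 0.2796 4.8131] 275.77 463.2
['scene'] [0.4976 0.3246 2.7489] 157.5 96.4
['scene'] [0.5067 0.32   5.9455] 340.65 55.1
['top', 'scene'] [0.5063 0.3238 2.8028] 160.59 206.8Traceback (most recent call last):
  File "<stdin>", line 20, in <module>
  File "fit.py", line 19, in fit
    best=min((minimize(f,x0,method='Nelder-Mead',options=dict(initial_simplex=np.array(x0)+np.array([[0,0,0],[3,0,0],[0,3,0],[0,0,4]]),xatol=.02,fatol=.01)) for x0 in([0,0,0],[-2,2,2],[2,-2,-3])),key=lambda r:r.fun)
  File "fit.py", line 19, in <genexpr>
    best=min((minimize(f,x0,method='Nelder-Mead',options=dict(initial_simplex=np.array(x0)+np.array([[0,0,0],[3,0,0],[0,3,0],[0,0,4]]),xatol=.02,fatol=.01)) for x0 in([0,0,0],[-2,2,2],[2,-2,-3])),key=lambda r:r.fun)
              ~~~~~~~~^^^^^^^^^^^^^^^^^^^^^^^^^^^^^^^^^^^^^^^^^^^^^^^^^^^^^^^^^^^^^^^^^^^^^^^^^^^^^^^^^^^^^^^^^^^^^^^^^^^^^^^^^^^^^^^^^^^^^^^^^^^^^^^^^^^^^^
    res = _minimize_neldermead(fun, x0, args, callback, bounds=bounds,
                               **options)
    fsim[j] = func(sim[j])
              ~~~~^^^^^^^^
    fx = function(np.copy(x), *(wrapper_args + args))
  File "fit.py", line 18, in f
    return sum(((sil(n,poly,z0,z1,p,b)-m[b[1]:b[3],b[0]:b[2]])**2).sum() for n,m,b in views)
  File "fit.py", line 18, in <genexpr>
    return sum(((sil(n,poly,z0,z1,p,b)-m[b[1]:b[3],b[0]:b[2]])**2).sum() for n,m,b in views)
                 ~~~^^^^^^^^^^^^^^^^^^
  File "fit.py", line 9, in sil
    uv=proj(n,P);h=cv2.convexHull(uv.astype(np.float32))[:,0]
  File "h.py", line 9, in proj
    m=vision.camera_model(name);K=m["K"]
ValueError: time passes only in moves, steps and waits
```

```bash
sed -i 's/^def cloud/import functools\n@functools.lru_cache\ndef cm(n): return vision.camera_model(n)\ndef cloud/; s/m=vision.camera_model(name)/m=cm(name)/' h.py
python3 - <<'E'
from fit import *
def masks(n):
    d=np.load(f"pics/{n}0d.npy");im=cv2.imread(f"pics/{n}0.png");P=cloud(n,d);return d,im,P
o={}
for n in("top","scene"):
    d,im,P=masks(n)
    w=(P[...,2]>.008)&(d>0)
    uv=proj(n,[.51,.316,.018])[0].astype(int);b=(*(uv-32),*(uv+32))
    k,lab=cv2.connectedComponents((w>0).astype(np.uint8)); w=(lab==lab[uv[1],uv[0]]).astype(float)
    o[n]=(n,w,b)
for views in(['top'],['scene'],['top','scene']):
    vs=[o[v] for v in views]
    for a in(-17.4,162.6):
        p,f=fit(vs,W,0.,.036,np.array([.51,.316,np.radians(a)]));print(views,p.round(4),np.degrees(p[2]).round(2),round(f,1))
for n in("top","scene"):
    d,im,P=masks(n)
    top=((P[...,2]>.045)&(d>0)).astype(np.uint8)
    k,lab=cv2.connectedComponents(top);uv=proj(n,[.53,-.01,.055])[0].astype(int)
    C=lab==lab[uv[1],uv[0]];m=C.astype(float)
    ys,xs=np.where(m);b=(xs.min()-5,ys.min()-5,xs.max()+6,ys.max()+6)
    p,f=fit([(n,m,b)],B(-145,145,-100,100),.045,.055,np.array([.599,-.0105,np.radians(-1.6)]));print('deck',n,p.round(4),np.degrees(p[2]).round(2),f)
    q=P[(P[...,2]>.0885)&(P[...,2]<.115)&C]
    r=cv2.minAreaRect((q[:,:2]*1000).astype(np.float32));print('rack',n,np.round(r[0],1),np.round(r[1],1),r[2], np.median(q[:,2]))
    bar=(P[...,2]>.078)&(P[...,2]<.0865)&C
    k,l2,st,c=cv2.connectedComponentsWithStats(bar.astype(np.uint8))
    for i in range(1,k):
        if st[i,4]>15:
            r=cv2.minAreaRect((P[l2==i][:,:2]*1000).astype(np.float32));print('bar',n,st[i,4],np.round(r[0],1),np.round(r[1],1),round(r[2],1))
    # shaker-frame view
E
```

```text
['top'] [ 0.5102  0.3173 -0.3283] -18.81 26.6
['top'] [0.5111 0.3222 2.7599] 158.13 115.9
['scene'] [ 0.5073  0.3183 -0.3383] -19.38 54.9
['scene'] [0.5035 0.3258 2.8191] 161.52 75.6
['top', 'scene'] [ 0.5094  0.3175 -0.3296] -18.88 86.3
['top', 'scene'] [0.5058 0.3237 2.806 ] 160.77 206.4
deck top [ 0.5996 -0.0101 -0.0279] -1.6 48.421038062283735
rack top [657.8   9.5] [ 83.3 120.7] 87.7825698852539 0.09592946028373972
bar top 158 [668.2  63.9] [ 12.1 130.9] 88.3
bar top 43 [724.9 -28.9] [10.3 33.9] 0.2
bar top 103 [638.3 -47.7] [78.7 12.2] 7.6
deck scene [ 0.5992 -0.0109 -0.0244] -1.4 131.5035294117647
rack scene [658.3   6.8] [ 88.2 121.3] 88.71864318847656 0.09526437625218509
bar scene 111 [668.6  64. ] [ 15.3 131.8] 86.0
bar scene 308 [663.3  -7.6] [134.5  96.2] 5.0
```

```bash
cat > rel.py <<'E'
# usage: rel.py x y z toolx_yaw_deg  -> row values from current pose
import sys
from h import *
s=sensors.observe();x,y,z,a=map(float,sys.argv[1:5])
R0=R.from_rotvec(s["ee_rot"]);a=np.radians(a)
R1=R.from_matrix(np.array([[np.cos(a),np.sin(a),0],[np.sin(a),-np.cos(a),0],[0,0,-1]]))
t=R0.inv().apply(np.array([x,y,z])-s["position"])*100
w=np.degrees((R0.inv()*R1).as_rotvec())
m=R0.as_matrix()
print("clock",round(float(s["clock"]),2),"pos",s["position"].round(4),"yaw",np.degrees(np.arctan2(m[1,0],m[0,0])).round(2),"tilt z",m[:,2].round(3),"F",s["force"].round(1),"w",round(float(s["width"]),3),"q",s["joints"].round(2))
print("t cm",t.round(2),"w deg",w.round(2))
E
python3 rel.py .45 -.2 .24 90
```

```text
clock 0.1 pos [ 0.2187 -0.585   0.24  ] yaw 20.5 tilt z [-0.001  0.001 -1.   ] F [ 0.2 -0.4  0.2] w 1.002 q [ 1.11  0.44  0.02  1.57 -0.01  1.13 -0.08]
t cm [ 35.15 -27.97   0.04] w deg [-7.00e-02 -4.00e-02 -6.95e+01]
```

```bash
python3 -m handwheel '[{"tx":10,"ty":-8,"wz":-20},{"tx":20,"ty":-16,"wz":-40},{"tx":35.2,"ty":-28,"wz":-69.5},{"tx":35.2,"ty":-28,"wz":-69.5},{"tx":35.2,"ty":-28,"wz":-69.5},{"tx":35.2,"ty":-28,"wz":-69.5},{"tx":35.2,"ty":-28,"wz":-69.5},{"tx":35.2,"ty":-28,"wz":-69.5},{"tx":35.2,"ty":-28,"wz":-69.5},{"tx":35.2,"ty":-28,"wz":-69.5},{"tx":35.2,"ty":-28,"wz":-69.5},{"tx":35.2,"ty":-28,"wz":-69.5}]'; python3 rel.py .463 .3334 .16 161.2
```

```text
clock 0.1 pos [ 0.2187 -0.585   0.24  ] yaw 20.5 tilt z [-0.001  0.001 -1.   ] F [ 0.2 -0.4  0.2] w 1.002 q [ 1.11  0.44  0.02  1.57 -0.01  1.13 -0.08]
t cm [ 55.04 -77.46   8.1 ] w deg [-4.000e-02 -9.000e-02 -1.407e+02]invalid input
```

```bash
python3 -m handwheel '[{"tx":4,"ty":-3.2,"tz":0,"wx":0,"wy":0,"wz":-7,"claw":1}]';  python3 rel.py .45 -.2 .24 90
```

```text
clock: 0.18
position: [0.2344, -0.5549, 0.2398]
ee_rot: [3.054, 0.729, -0.007]
force: [-0.7, -0.8, -0.4]
width: 1.004
clock 0.18 pos [ 0.2344 -0.5549  0.2398] yaw 26.84 tilt z [-0.004 -0.003 -1.   ] F [-0.7 -0.8 -0.4] w 1.004 q [ 1.08  0.4  -0.01  1.63  0.01  1.11 -0.03]
t cm [ 35.26 -21.93  -0.21] w deg [ -0.11   0.28 -63.16]
```

```bash
python3 -m handwheel '[{"tx":35.3,"ty":-21.9,"tz":0,"wx":0,"wy":0,"wz":-63,"claw":1},{"tx":35.3,"ty":-21.9,"tz":0,"wx":0,"wy":0,"wz":-63,"claw":1},{"tx":35.3,"ty":-21.9,"tz":0,"wx":0,"wy":0,"wz":-63,"claw":1},{"tx":35.3,"ty":-21.9,"tz":0,"wx":0,"wy":0,"wz":-63,"claw":1},{"tx":35.3,"ty":-21.9,"tz":0,"wx":0,"wy":0,"wz":-63,"claw":1},{"tx":35.3,"ty":-21.9,"tz":0,"wx":0,"wy":0,"wz":-63,"claw":1},{"tx":35.3,"ty":-21.9,"tz":0,"wx":0,"wy":0,"wz":-63,"claw":1},{"tx":35.3,"ty":-21.9,"tz":0,"wx":0,"wy":0,"wz":-63,"claw":1},{"tx":35.3,"ty":-21.9,"tz":0,"wx":0,"wy":0,"wz":-63,"claw":1},{"tx":35.3,"ty":-21.9,"tz":0,"wx":0,"wy":0,"wz":-63,"claw":1}]'; python3 rel.py .463 .3334 .16 161.2
```

```text
clock: 1.02
position: [0.4527, -0.1904, 0.2407]
ee_rot: [-2.204, -2.238, 0.0]
force: [0.9, -0.7, -0.7]
width: 0.999
clock 1.02 pos [ 0.4527 -0.1904  0.2407] yaw 90.87 tilt z [-0. -0. -1.] F [ 0.9 -0.7 -0.7] w 0.999 q [ 0.64  0.25 -0.42  1.86  0.12  1.05  0.18]
t cm [52.36  1.83  8.07] w deg [-1.000e-02 -0.000e+00 -7.033e+01]
```

```bash
python3 -m handwheel '[{"tx":52.4,"ty":1.8,"tz":4,"wx":0,"wy":0,"wz":-70.3,"claw":1},{"tx":52.4,"ty":1.8,"tz":4,"wx":0,"wy":0,"wz":-70.3,"claw":1},{"tx":52.4,"ty":1.8,"tz":4,"wx":0,"wy":0,"wz":-70.3,"claw":1},{"tx":52.4,"ty":1.8,"tz":4,"wx":0,"wy":0,"wz":-70.3,"claw":1},{"tx":52.4,"ty":1.8,"tz":4,"wx":0,"wy":0,"wz":-70.3,"claw":1},{"tx":52.4,"ty":1.8,"tz":4,"wx":0,"wy":0,"wz":-70.3,"claw":1},{"tx":52.4,"ty":1.8,"tz":4,"wx":0,"wy":0,"wz":-70.3,"claw":1},{"tx":52.4,"ty":1.8,"tz":4,"wx":0,"wy":0,"wz":-70.3,"claw":1},{"tx":52.4,"ty":1.8,"tz":4,"wx":0,"wy":0,"wz":-70.3,"claw":1},{"tx":52.4,"ty":1.8,"tz":4,"wx":0,"wy":0,"wz":-70.3,"claw":1},{"tx":52.4,"ty":1.8,"tz":4,"wx":0,"wy":0,"wz":-70.3,"claw":1},{"tx":52.4,"ty":1.8,"tz":4,"wx":0,"wy":0,"wz":-70.3,"claw":1}]'; python3 rel.py .463 .3334 .07 161.2
```

```text
clock: 2.02
position: [0.4648, 0.3075, 0.202]
ee_rot: [-0.524, -3.097, 0.001]
force: [1.2, -0.2, 0.2]
width: 0.999
clock 2.02 pos [0.4648 0.3075 0.202 ] yaw 160.8 tilt z [-0.001 -0.001 -1.   ] F [ 1.2 -0.2  0.2] w 0.999 q [-0.12  0.48 -0.79  1.74  0.38  1.08  0.2 ]
t cm [ 1.01  2.39 13.2 ] w deg [-0.04 -0.02 -0.4 ]
```

```bash
python3 -m handwheel '[{"tx":1,"ty":2.4,"tz":4,"wx":0,"wy":0,"wz":-0.4,"claw":1},{"tx":1,"ty":2.4,"tz":7,"wx":0,"wy":0,"wz":-0.4,"claw":1},{"tx":1,"ty":2.4,"tz":10,"wx":0,"wy":0,"wz":-0.4,"claw":1},{"tx":1,"ty":2.4,"tz":10,"wx":0,"wy":0,"wz":-0.4,"claw":1},{"tx":1,"ty":2.4,"tz":10,"wx":0,"wy":0,"wz":-0.4,"claw":1},{"tx":1,"ty":2.4,"tz":10,"wx":0,"wy":0,"wz":-0.4,"claw":1}]'; python3 rel.py .463 .3334 .020 161.2
python3 - <<'E'
from h import *
a,_=vision.get_image("top");b,_=vision.get_image("scene")
f=lambda i,u,s:cv2.resize(i[max(0,u[1]-40):u[1]+40,u[0]-40:u[0]+40],(400,400),interpolation=cv2.INTER_CUBIC)
cv2.imwrite("pics/g1.png",np.hstack([f(a,(149,195),1),f(b,(317,151),1)]))
E
```

```text
clock: 2.52
position: [0.4641, 0.3323, 0.1041]
ee_rot: [0.514, 3.099, 0.002]
force: [0.0, -0.8, 0.2]
width: 0.997
clock 2.52 pos [0.4641 0.3323 0.1041] yaw 161.17 tilt z [ 0.001  0.001 -1.   ] F [ 0.  -0.8  0.2] w 0.997 q [-0.22  0.61 -0.72  1.82  0.5   0.91  0.08]
t cm [0.14 0.06 8.41] w deg [ 0.06  0.03 -0.03]
```

View pics/g1.png

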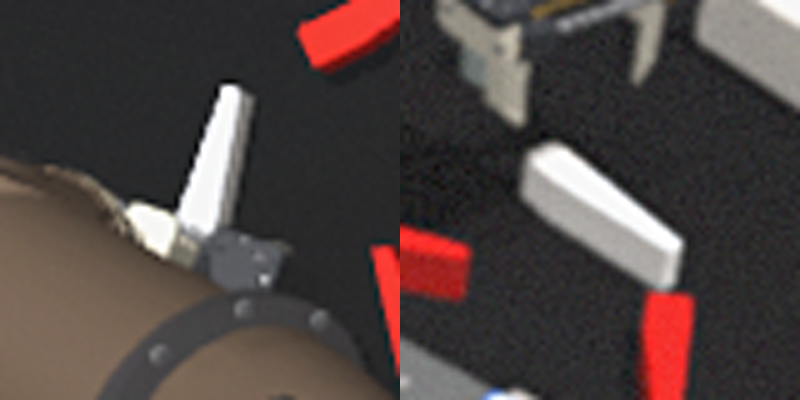

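The open fingers (left crop ~(190,240), right crop ~(500,80) and (650,40)) straddle the white wedge's tail. I'm descending.

```bash
python3 -m handwheel '[{"tx":0.1,"ty":0.1,"tz":3,"wx":0,"wy":0,"wz":0,"claw":1},{"tx":0.1,"ty":0.1,"tz":6,"wx":0,"wy":0,"wz":0,"claw":1},{"tx":0.1,"ty":0.1,"tz":8,"wx":0,"wy":0,"wz":0,"claw":1},{"tx":0.1,"ty":0.1,"tz":8.5,"wx":0,"wy":0,"wz":0,"claw":1},{"tx":0.1,"ty":0.1,"tz":8.5,"wx":0,"wy":0,"wz":0,"claw":1},{"tx":0.1,"ty":0.1,"tz":8.5,"wx":0,"wy":0,"wz":0,"claw":1}]'; python3 rel.py .463 .3334 .019 161.2
```

```text
clock: 3.12
position: [0.4637, 0.3339, 0.0194]
ee_rot: [0.514, 3.098, 0.002]
force: [0.1, 0.5, -0.1]
width: 1.002
clock 3.12 pos [0.4637 0.3339 0.0194] yaw 161.17 tilt z [ 0.002  0.001 -1.   ] F [ 0.1  0.5 -0.1] w 1.002 q [-0.28  0.71 -0.64  1.87  0.61  0.75 -0.01]
t cm [ 0.05 -0.07  0.04] w deg [ 0.1   0.06 -0.03]
```

Closing.

```bash
python3 -m handwheel '[{"tx":0,"ty":0,"tz":0,"wx":0,"wy":0,"wz":0,"claw":0},{"tx":0,"ty":0,"tz":0,"wx":0,"wy":0,"wz":0,"claw":0},{"tx":0,"ty":0,"tz":0,"wx":0,"wy":0,"wz":0,"claw":0},{"tx":0,"ty":0,"tz":0,"wx":0,"wy":0,"wz":0,"claw":0},{"tx":0,"ty":0,"tz":0,"wx":0,"wy":0,"wz":0,"claw":0},{"tx":0,"ty":0,"tz":0,"wx":0,"wy":0,"wz":0,"claw":0},{"tx":0,"ty":0,"tz":0,"wx":0,"wy":0,"wz":0,"claw":0},{"tx":0,"ty":0,"tz":0,"wx":0,"wy":0,"wz":0,"claw":0}]' 40; python3 rel.py .463 .3334 .15 161.2
```

```text
clock: 3.78
position: [0.4628, 0.3332, 0.0177]
ee_rot: [-0.513, -3.099, 0.0]
force: [-0.1, 0.2, 0.6]
width: 0.471
clock 3.78 pos [0.4628 0.3332 0.0177] yaw 161.2 tilt z [-0. -0. -1.] F [-0.1  0.2  0.6] w 0.471 q [-0.28  0.72 -0.64  1.88  0.61  0.75 -0.01]
t cm [-1.000e-02  3.000e-02 -1.323e+01] w deg [-0.01 -0.   -0.  ]
```

```bash
python3 -m handwheel '[{"tx":0,"ty":0,"tz":0,"wx":0,"wy":0,"wz":0,"claw":0},{"tx":0,"ty":0,"tz":0,"wx":0,"wy":0,"wz":0,"claw":0},{"tx":0,"ty":0,"tz":0,"wx":0,"wy":0,"wz":0,"claw":0},{"tx":0,"ty":0,"tz":0,"wx":0,"wy":0,"wz":0,"claw":0},{"tx":0,"ty":0,"tz":0,"wx":0,"wy":0,"wz":0,"claw":0}]' 40; python3 rel.py .463 .3334 .15 161.2
```

```text
clock: 4.2
position: [0.4628, 0.3331, 0.0176]
ee_rot: [-0.513, -3.099, 0.0]
force: [-0.6, -0.2, -1.1]
width: 0.28
clock 4.2 pos [0.4628 0.3331 0.0176] yaw 161.19 tilt z [-0. -0. -1.] F [-0.6 -0.2 -1.1] w 0.28 q [-0.28  0.72 -0.64  1.88  0.61  0.75 -0.01]
t cm [-1.000e-02  3.000e-02 -1.324e+01] w deg [-0.01 -0.   -0.01]
```

```bash
python3 -m handwheel '[{"tx":0,"ty":0,"tz":-4,"wx":0,"wy":0,"wz":0,"claw":0},{"tx":0,"ty":0,"tz":-8,"wx":0,"wy":0,"wz":0,"claw":0},{"tx":0,"ty":0,"tz":-12,"wx":0,"wy":0,"wz":0,"claw":0},{"tx":0,"ty":0,"tz":-14,"wx":0,"wy":0,"wz":0,"claw":0},{"tx":0,"ty":0,"tz":-14,"wx":0,"wy":0,"wz":0,"claw":0}]'; python3 rel.py .451 -.043 .15 178.4
```

```text
clock: 4.62
position: [0.4645, 0.3354, 0.1627]
ee_rot: [0.512, 3.094, 0.009]
force: [0.5, 1.0, -1.2]
width: 0.28
clock 4.62 pos [0.4645 0.3354 0.1627] yaw 161.19 tilt z [ 0.006  0.005 -1.   ] F [ 0.5  1.  -1.2] w 0.28 q [-0.19  0.54 -0.76  1.76  0.44  1.01  0.13]
t cm [-10.92 -36.27   1.08] w deg [  0.33   0.29 -17.2 ]
```

```bash
python3 -m handwheel '[{"tx":-10.9,"ty":-36.3,"tz":1,"wx":0,"wy":0,"wz":-17.2,"claw":0},{"tx":-10.9,"ty":-36.3,"tz":1,"wx":0,"wy":0,"wz":-17.2,"claw":0},{"tx":-10.9,"ty":-36.3,"tz":1,"wx":0,"wy":0,"wz":-17.2,"claw":0},{"tx":-10.9,"ty":-36.3,"tz":1,"wx":0,"wy":0,"wz":-17.2,"claw":0},{"tx":-10.9,"ty":-36.3,"tz":1,"wx":0,"wy":0,"wz":-17.2,"claw":0},{"tx":-10.9,"ty":-36.3,"tz":1,"wx":0,"wy":0,"wz":-17.2,"claw":0},{"tx":-10.9,"ty":-36.3,"tz":1,"wx":0,"wy":0,"wz":-17.2,"claw":0},{"tx":-10.9,"ty":-36.3,"tz":1,"wx":0,"wy":0,"wz":-17.2,"claw":0},{"tx":-10.9,"ty":-36.3,"tz":1,"wx":0,"wy":0,"wz":-17.2,"claw":0},{"tx":-10.9,"ty":-36.3,"tz":1,"wx":0,"wy":0,"wz":-17.2,"claw":0},{"tx":-10.9,"ty":-36.3,"tz":1,"wx":0,"wy":0,"wz":-17.2,"claw":0},{"tx":-10.9,"ty":-36.3,"tz":1,"wx":0,"wy":0,"wz":-17.2,"claw":0}]'; python3 rel.py .451 -.043 .1 178.4
```

```text
clock: 5.62
position: [0.4486, -0.0458, 0.1471]
ee_rot: [-0.047, -3.14, -0.001]
force: [0.9, 0.9, -0.7]
width: 0.28
clock 5.62 pos [ 0.4486 -0.0458  0.1471] yaw 178.3 tilt z [-0.001  0.    -1.   ] F [ 0.9  0.9 -0.7] w 0.28 q [ 0.68  0.41 -0.88  2.04  0.41  0.87  1.11]
t cm [-0.24  0.29  4.71] w deg [ 0.02 -0.05 -0.1 ]
```

```bash
python3 -m handwheel '[{"tx":-0.2,"ty":0.3,"tz":2.5,"wx":0,"wy":0,"wz":0,"claw":0},{"tx":-0.2,"ty":0.3,"tz":4.7,"wx":0,"wy":0,"wz":0,"claw":0},{"tx":-0.2,"ty":0.3,"tz":5.3,"wx":0,"wy":0,"wz":0,"claw":0},{"tx":-0.2,"ty":0.3,"tz":5.3,"wx":0,"wy":0,"wz":0,"claw":0},{"tx":-0.2,"ty":0.3,"tz":5.3,"wx":0,"wy":0,"wz":0,"claw":0}]'; python3 rel.py .451 -.043 .1 178.4
python3 - <<'E'
from h import *
for n in("top","scene"):
    im,d=vision.get_image(n);cv2.imwrite(f"pics/{n}1.png",im);np.save(f"pics/{n}1d.npy",d)
    P=cloud(n,d);u=proj(n,[.58,-.03,.07])[0].astype(int)
    cv2.imwrite(f"pics/{n}1c.png",cv2.resize(im[u[1]-50:u[1]+50,u[0]-60:u[0]+60],(720,600),interpolation=cv2.INTER_CUBIC))
E
```

```text
clock: 6.03
position: [0.4512, -0.0413, 0.095]
ee_rot: [-0.04, -3.141, -0.001]
force: [0.5, -0.1, -0.2]
width: 0.281
clock 6.03 pos [ 0.4512 -0.0413  0.095 ] yaw 178.54 tilt z [-0.     0.001 -1.   ] F [ 0.5 -0.1 -0.2] w 0.281 q [ 0.6   0.49 -0.82  2.1   0.51  0.77  1.01]
t cm [ 0.02 -0.17 -0.5 ] w deg [ 0.03 -0.03  0.14]
```

View pics/top1c.png

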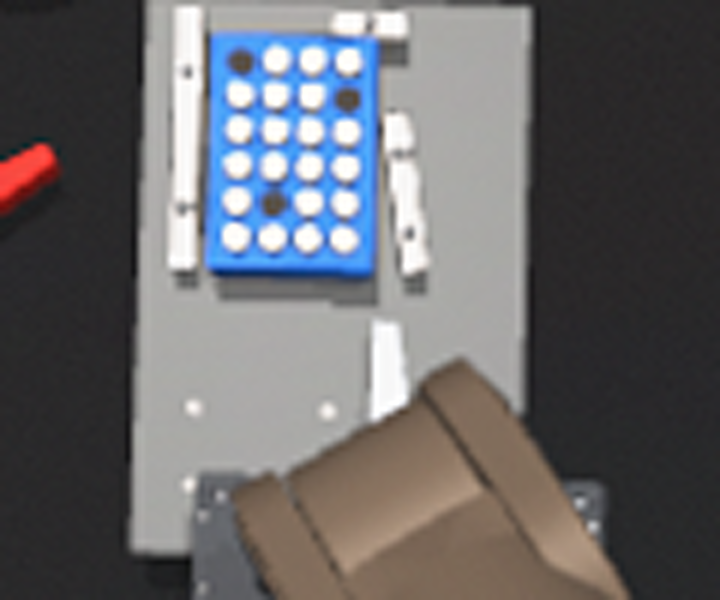

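View pics/scene1c.png

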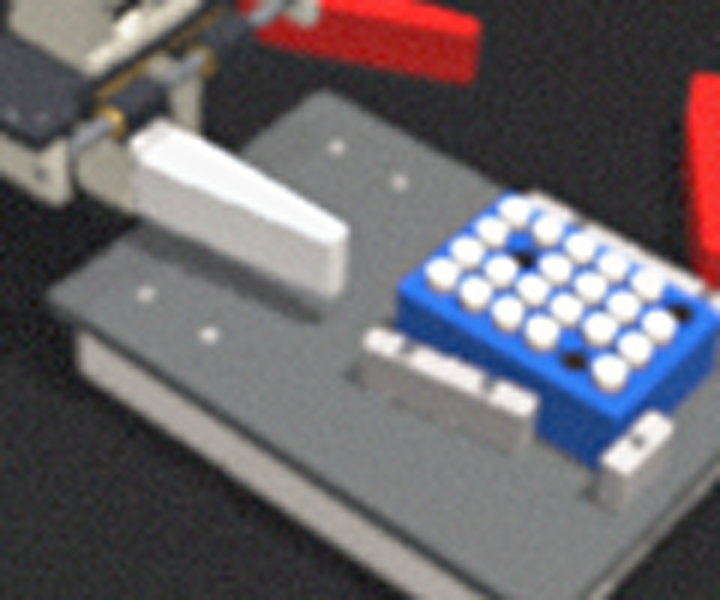

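The held wedge's tip in the top crop is at about (386,322), and the slot mouth lies at about (388,270) between the rack edge (376) and the fence (402). I'll check these in the shaker frame.

```bash
cat > sh.py <<'E'
from h import *
T=np.array([.5994,-.0103]);A=np.radians(-1.6)
def toS(P):
    c,s=np.cos(A),np.sin(A);q=P[...,:2]-T
    return np.stack([q[...,0]*c+q[...,1]*s,-q[...,0]*s+q[...,1]*c,P[...,2]],-1)*1000
E
python3 - <<'E'
from sh import *
for n in("top","scene"):
    d=np.load(f"pics/{n}1d.npy");S=toS(cloud(n,d));im=cv2.imread(f"pics/{n}1.png")
    m=(d>0)&(S[...,0]>-100)&(S[...,0]<-10)&(S[...,1]>-75)&(S[...,1]<0)&(S[...,2]>100)&(S[...,2]<122)&(im.min(2)>150)
    q=S[m];print(n,m.sum(),'z',np.median(q[:,2]).round(1),'xmax',np.sort(q[:,0])[-4:].round(1))
    for x in range(-85,-25,8):
        k=q[abs(q[:,0]-x)<4]
        if len(k): print(x,len(k),'y',k[:,1].min().round(1),k[:,1].max().round(1))
    f=(d>0)&(abs(S[...,2]-83)<4)&(S[...,1]>-60)&(S[...,1]<-22)&(S[...,0]>-5)&(S[...,0]<85)
    for x in(8,25,45,65):
        k=S[f&(abs(S[...,0]-x)<6)];print('fence',x,k[:,1].min().round(1),k[:,1].max().round(1),'exp inner',-36.8+.16*x)
    f=(d>0)&(S[...,2]>90)&(S[...,2]<112)&(S[...,0]>-8)&(S[...,0]<125)
    for x in(5,30,60,90,110):
        k=S[f&(abs(S[...,0]-x)<6)]
        print('rack',x,k[:,1].min().round(1),k[:,1].max().round(1))
E
```

```text
top 64 z 113.1 xmax [-33.  -32.7 -32.7 -32.3]
-77 2 y -27.2 -24.2
-69 14 y -35.9 -23.9
-61 10 y -35.7 -23.8
-53 14 y -35.6 -23.6
-45 12 y -32.3 -23.3
-37 8 y -32.2 -23.3
-29 4 y -32.1 -23.2
fence 8 -47.1 -34.7 exp inner -35.519999999999996
fence 25 -43.6 -34.3 exp inner -32.8
fence 45 -40.1 -30.7 exp inner -29.599999999999998
fence 65 -36.5 -27.2 exp inner -26.4
rack 5 -19.6 62.1
rack 30 -18.9 62.9
rack 60 -18.3 60.7
rack 90 -685.2 379.3
rack 110 -687.3 394.6
scene 190 z 111.7 xmax [-29.  -28.7 -28.6 -28.1]
-85 22 y -45.3 -22.3
-77 22 y -42.0 -25.7
-69 19 y -42.0 -22.8
-61 22 y -40.0 -24.7
-53 19 y -38.2 -24.6
-45 20 y -38.7 -23.4
-37 17 y -36.3 -24.7
-29 16 y -35.9 -23.4
fence 8 -49.8 -22.0 exp inner -35.519999999999996
fence 25 -48.4 -22.8 exp inner -32.8
fence 45 -43.7 -22.3 exp inner -29.599999999999998
fence 65 -41.9 -22.2 exp inner -26.4
rack 5 -23.4 1594.8
rack 30 -23.3 1596.5
rack 60 -22.3 1597.0
rack 90 -22.7 1595.6
rack 110 -23.0 1595.1
```

```bash
python3 -m handwheel '[{"tx":0,"ty":-0.18,"tz":1,"wx":0,"wy":0,"wz":0.1,"claw":0},{"tx":0,"ty":-0.18,"tz":1.8,"wx":0,"wy":0,"wz":0.1,"claw":0},{"tx":0,"ty":-0.18,"tz":2.15,"wx":0,"wy":0,"wz":0.1,"claw":0},{"tx":0,"ty":-0.18,"tz":2.15,"wx":0,"wy":0,"wz":0.1,"claw":0},{"tx":0,"ty":-0.18,"tz":2.15,"wx":0,"wy":0,"wz":0.1,"claw":0},{"tx":0,"ty":-0.18,"tz":2.15,"wx":0,"wy":0,"wz":0.1,"claw":0}]' 40; cat > st.py <<'E'
from sh import *
s=sensors.observe();p=toS(s["position"]);m=R.from_rotvec(s["ee_rot"]).as_matrix()
print("t",round(float(s["clock"]),2),"TCP shaker mm",p.round(1),"tipx",(p[0]+117).round(1),"yaw",np.degrees(np.arctan2(m[1,0],m[0,0])).round(2),"tiltz",m[:,2].round(4),"F",s["force"].round(1),"tq",s["ft_torque"].round(2))
E
python3 st.py
```

```text
clock: 6.63
position: [0.451, -0.0444, 0.073]
ee_rot: [-0.047, -3.141, -0.0]
force: [-0.4, -0.5, -1.4]
width: 0.281
t 6.63 TCP shaker mm [-147.4  -38.3   73. ] tipx -30.4 yaw 178.3 tiltz [-3.e-04  1.e-04 -1.e+00] F [-0.4 -0.5 -1.4] tq [ 0.11 -0.18 -0.  ]
```

```bash
python3 -m handwheel '[{"tx":-0.3,"ty":0.12,"tz":0,"wx":0,"wy":0,"wz":-0.1,"claw":0},{"tx":-1,"ty":0.12,"tz":0,"wx":0,"wy":0,"wz":-0.1,"claw":0},{"tx":-1.7,"ty":0.12,"tz":0,"wx":0,"wy":0,"wz":-0.1,"claw":0},{"tx":-2.4,"ty":0.12,"tz":0,"wx":0,"wy":0,"wz":-0.1,"claw":0},{"tx":-2.6,"ty":0.12,"tz":0,"wx":0,"wy":0,"wz":-0.1,"claw":0},{"tx":-2.6,"ty":0.12,"tz":0,"wx":0,"wy":0,"wz":-0.1,"claw":0},{"tx":-2.6,"ty":0.12,"tz":0,"wx":0,"wy":0,"wz":-0.1,"claw":0}]'; python3 st.py
```

```text
clock: 7.22
position: [0.4771, -0.0439, 0.0731]
ee_rot: [-0.044, -3.141, -0.0]
force: [0.2, 0.4, -1.3]
width: 0.279
t 7.22 TCP shaker mm [-121.3  -37.    73.1] tipx -4.3 yaw 178.4 tiltz [-3.e-04  2.e-04 -1.e+00] F [ 0.2  0.4 -1.3] tq [ 0.08 -0.04 -0.01]
```

Aligned, with the tip just before the mouth. Going in straight for 2 cm, then up the slope.

```bash
python3 -m handwheel '[{"tx":-0.5,"ty":0,"tz":0,"wx":0,"wy":0,"wz":0,"claw":0},{"tx":-1,"ty":0,"tz":0,"wx":0,"wy":0,"wz":0,"claw":0},{"tx":-1.5,"ty":0,"tz":0,"wx":0,"wy":0,"wz":0,"claw":0},{"tx":-2,"ty":0.02,"tz":0,"wx":0,"wy":0,"wz":0,"claw":0},{"tx":-2,"ty":0.02,"tz":0,"wx":0,"wy":0,"wz":0,"claw":0},{"tx":-2,"ty":0.02,"tz":0,"wx":0,"wy":0,"wz":0,"claw":0}]'; python3 st.py
python3 - <<'E'
from h import *
im,d=vision.get_image("top");u=proj("top",[.62,-.03,.07])[0].astype(int)
cv2.imwrite("pics/top2c.png",cv2.resize(im[u[1]-40:u[1]+40,u[0]-50:u[0]+50],(750,600),interpolation=cv2.INTER_CUBIC))
E
```

```text
clock: 7.72
position: [0.4974, -0.0443, 0.0731]
ee_rot: [0.044, 3.141, 0.0]
force: [0.2, 0.1, -1.1]
width: 0.277
t 7.72 TCP shaker mm [-101.   -36.8   73.1] tipx 16.0 yaw 178.39 tiltz [ 0.e+00  2.e-04 -1.e+00] F [ 0.2  0.1 -1.1] tq [ 0.12 -0.09  0.05]
```

View pics/top2c.png

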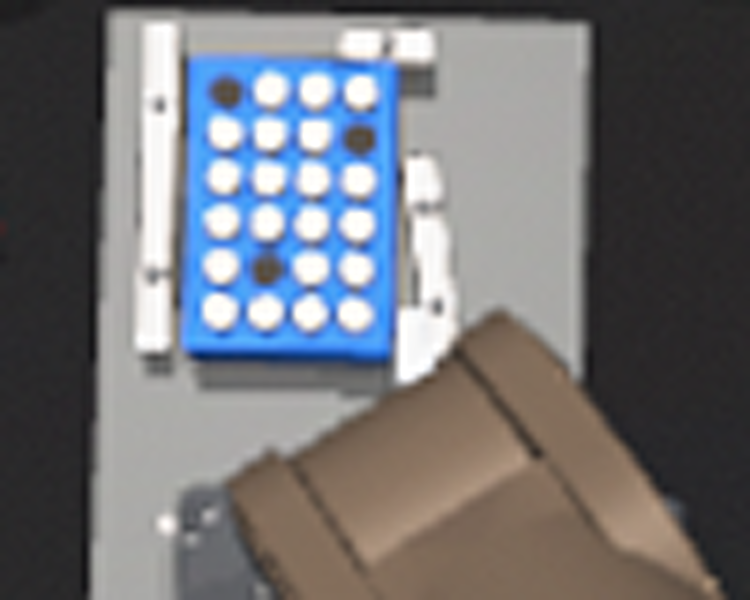

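The tip is in the slot (at about (415,310)), between the rack and the fence, with no force showing. I'm continuing along the fence slope.

```bash
python3 -m handwheel '[{"tx":-0.5,"ty":0.08,"tz":0,"wx":0,"wy":0,"wz":0,"claw":0},{"tx":-1,"ty":0.16,"tz":0,"wx":0,"wy":0,"wz":0,"claw":0},{"tx":-1.5,"ty":0.24,"tz":0,"wx":0,"wy":0,"wz":0,"claw":0},{"tx":-2,"ty":0.32,"tz":0,"wx":0,"wy":0,"wz":0,"claw":0},{"tx":-2.5,"ty":0.4,"tz":0,"wx":0,"wy":0,"wz":0,"claw":0},{"tx":-3,"ty":0.48,"tz":0,"wx":0,"wy":0,"wz":0,"claw":0},{"tx":-3,"ty":0.48,"tz":0,"wx":0,"wy":0,"wz":0,"claw":0},{"tx":-3,"ty":0.48,"tz":0,"wx":0,"wy":0,"wz":0,"claw":0}]'; python3 st.py
```

```text
clock: 8.43
position: [0.5276, -0.0404, 0.0731]
ee_rot: [0.044, 3.141, 0.0]
force: [-0.5, -1.1, -0.8]
width: 0.28
t 8.43 TCP shaker mm [-71.  -32.1  73.1] tipx 46.0 yaw 178.39 tiltz [ 1.e-04  1.e-04 -1.e+00] F [-0.5 -1.1 -0.8] tq [ 0.01 -0.08 -0.05]
```

```bash
python3 -m handwheel '[{"tx":-0.4,"ty":0.06,"tz":0,"wx":0,"wy":0,"wz":0,"claw":0},{"tx":-0.8,"ty":0.13,"tz":0,"wx":0,"wy":0,"wz":0,"claw":0},{"tx":-1.2,"ty":0.19,"tz":0,"wx":0,"wy":0,"wz":0,"claw":0},{"tx":-1.6,"ty":0.26,"tz":0,"wx":0,"wy":0,"wz":0,"claw":0},{"tx":-2,"ty":0.32,"tz":0,"wx":0,"wy":0,"wz":0,"claw":0},{"tx":-2,"ty":0.32,"tz":0,"wx":0,"wy":0,"wz":0,"claw":0},{"tx":-2,"ty":0.32,"tz":0,"wx":0,"wy":0,"wz":0,"claw":0}]'; python3 st.py
```

```text
clock: 9.02
position: [0.5477, -0.0376, 0.0732]
ee_rot: [0.044, 3.141, 0.0]
force: [0.0, -1.5, -1.8]
width: 0.282
t 9.02 TCP shaker mm [-50.9 -28.8  73.2] tipx 66.1 yaw 178.4 tiltz [ 4.e-04  2.e-04 -1.e+00] F [ 0.  -1.5 -1.8] tq [-0.08 -0.16 -0.1 ]
```

```bash
python3 -m handwheel '[{"tx":-0.3,"ty":0.05,"tz":0,"wx":0,"wy":0,"wz":0,"claw":0},{"tx":-0.6,"ty":0.1,"tz":0,"wx":0,"wy":0,"wz":0,"claw":0},{"tx":-0.9,"ty":0.14,"tz":0,"wx":0,"wy":0,"wz":0,"claw":0},{"tx":-0.9,"ty":0.14,"tz":0,"wx":0,"wy":0,"wz":0,"claw":0},{"tx":-0.9,"ty":0.14,"tz":0,"wx":0,"wy":0,"wz":0,"claw":0}]'; python3 st.py
```

```text
clock: 9.43
position: [0.5567, -0.0365, 0.0732]
ee_rot: [0.044, 3.141, 0.0]
force: [-0.5, -1.3, -0.7]
width: 0.279
t 9.43 TCP shaker mm [-41.9 -27.4  73.2] tipx 75.1 yaw 178.39 tiltz [ 4.e-04  2.e-04 -1.e+00] F [-0.5 -1.3 -0.7] tq [-0.15 -0.17 -0.13]
```

```bash
python3 -m handwheel '[{"tx":0,"ty":0,"tz":0,"wx":0,"wy":0,"wz":0,"claw":0.75},{"tx":0,"ty":0,"tz":0,"wx":0,"wy":0,"wz":0,"claw":0.75},{"tx":0,"ty":0,"tz":0,"wx":0,"wy":0,"wz":0,"claw":0.75},{"tx":0,"ty":0,"tz":0,"wx":0,"wy":0,"wz":0,"claw":0.75},{"tx":0,"ty":0,"tz":0,"wx":0,"wy":0,"wz":0,"claw":0.75},{"tx":0,"ty":0,"tz":0,"wx":0,"wy":0,"wz":0,"claw":0.75},{"tx":0,"ty":0,"tz":0,"wx":0,"wy":0,"wz":0,"claw":0.75},{"tx":0,"ty":0,"tz":0,"wx":0,"wy":0,"wz":0,"claw":0.75}]'; python3 st.py
```

```text
clock: 10.1
position: [0.5563, -0.0366, 0.0732]
ee_rot: [0.044, 3.141, 0.0]
force: [-0.5, -0.1, 0.2]
width: 0.741
t 10.1 TCP shaker mm [-42.3 -27.5  73.2] tipx 74.7 yaw 178.4 tiltz [ 0.  0. -1.] F [-0.5 -0.1  0.2] tq [ 0.1  -0.12  0.03]
```

```bash
python3 -m handwheel '[{"tx":1,"ty":0,"tz":0,"wx":0,"wy":0,"wz":0,"claw":0.75},{"tx":2.5,"ty":0,"tz":0,"wx":0,"wy":0,"wz":0,"claw":0.75},{"tx":4,"ty":0,"tz":0,"wx":0,"wy":0,"wz":0,"claw":0.75},{"tx":4.5,"ty":0,"tz":0,"wx":0,"wy":0,"wz":0,"claw":0.75},{"tx":4.5,"ty":0,"tz":0,"wx":0,"wy":0,"wz":0,"claw":0},{"tx":4.5,"ty":0,"tz":0,"wx":0,"wy":0,"wz":0,"claw":0},{"tx":4.5,"ty":0,"tz":0,"wx":0,"wy":0,"wz":0,"claw":0},{"tx":4.5,"ty":0,"tz":0,"wx":0,"wy":0,"wz":0,"claw":0},{"tx":4.5,"ty":0,"tz":0,"wx":0,"wy":0,"wz":0,"claw":0},{"tx":4.5,"ty":0,"tz":0,"wx":0,"wy":0,"wz":0,"claw":0},{"tx":4.5,"ty":0,"tz":0,"wx":0,"wy":0,"wz":0,"claw":0},{"tx":4.5,"ty":0,"tz":0,"wx":0,"wy":0,"wz":0,"claw":0}]'; python3 st.py
python3 - <<'E'
from sh import *
for n in("top","scene"):
    im,d=vision.get_image(n);np.save(f"pics/{n}3d.npy",d);cv2.imwrite(f"pics/{n}3.png",im);u=proj(n,[.60,-.02,.07])[0].astype(int)
    cv2.imwrite(f"pics/{n}3c.png",cv2.resize(im[u[1]-40:u[1]+40,u[0]-50:u[0]+50],(750,600),interpolation=cv2.INTER_CUBIC))
E
```

```text
clock: 11.1
position: [0.5115, -0.0353, 0.0732]
ee_rot: [0.044, 3.141, 0.0]
force: [0.0, 0.2, 0.1]
width: 0.222
t 11.1 TCP shaker mm [-87.2 -27.5  73.2] tipx 29.8 yaw 178.4 tiltz [ 0.  0. -1.] F [0.  0.2 0.1] tq [ 0.08 -0.13  0.04]
```

View pics/top3c.png

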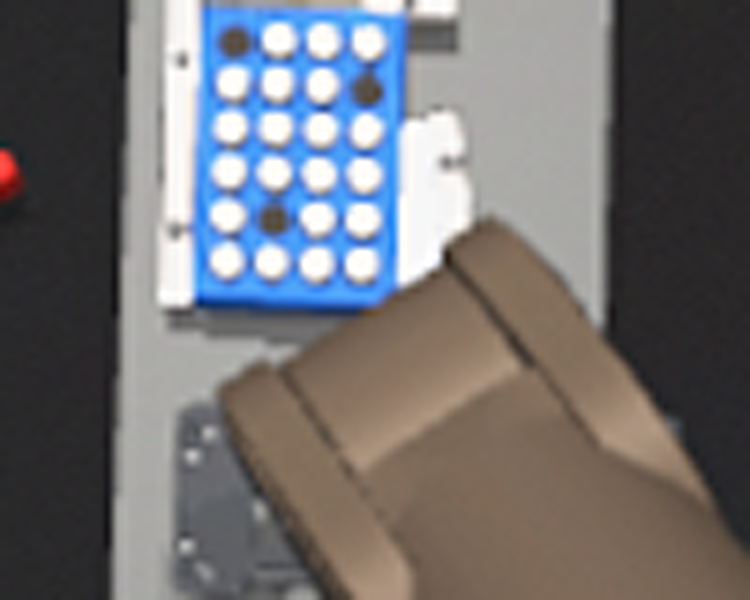

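View pics/scene3c.png

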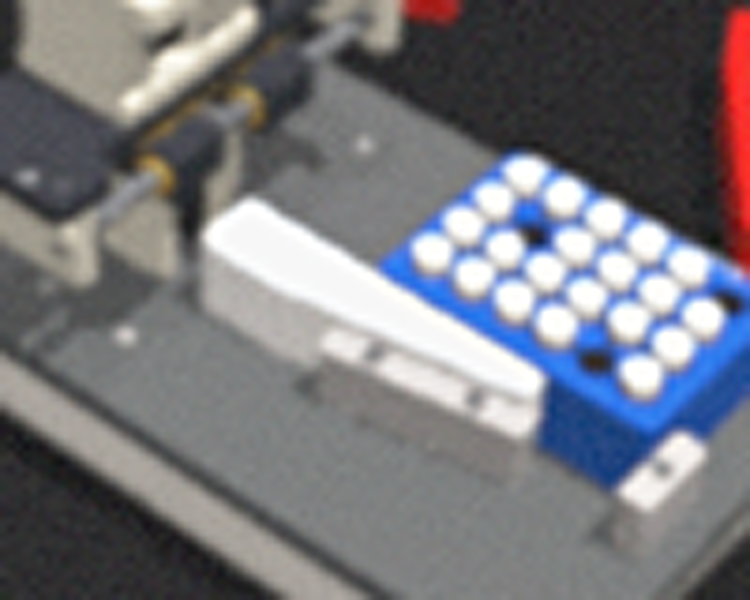

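Both crops show the wedge flat in the slot (scene: tail (250,230), tip (540,380)) and the rack almost on the side stop. Now I push from behind with the jaws shut.

```bash
python3 -m handwheel '[{"tx":0,"ty":0,"tz":0,"wx":0,"wy":0,"wz":0,"claw":0},{"tx":0,"ty":0,"tz":0,"wx":0,"wy":0,"wz":0,"claw":0},{"tx":0,"ty":0,"tz":0,"wx":0,"wy":0,"wz":0,"claw":0},{"tx":0,"ty":0,"tz":0,"wx":0,"wy":0,"wz":0,"claw":0},{"tx":-0.4,"ty":0,"tz":0,"wx":0,"wy":0,"wz":0,"claw":0},{"tx":-0.8,"ty":0,"tz":0,"wx":0,"wy":0,"wz":0,"claw":0},{"tx":-1.2,"ty":0,"tz":0,"wx":0,"wy":0,"wz":0,"claw":0},{"tx":-1.6,"ty":0,"tz":0,"wx":0,"wy":0,"wz":0,"claw":0},{"tx":-1.6,"ty":0,"tz":0,"wx":0,"wy":0,"wz":0,"claw":0}]'; python3 st.py
```

```text
clock: 11.95
position: [0.5284, -0.0358, 0.0732]
ee_rot: [0.045, 3.141, 0.0]
force: [0.2, -0.3, -0.6]
width: 0.002
t 11.95 TCP shaker mm [-70.3 -27.5  73.2] tipx 46.7 yaw 178.38 tiltz [ 7.e-04  3.e-04 -1.e+00] F [ 0.2 -0.3 -0.6] tq [ 0.1  -0.15  0.02]
```

```bash
python3 -m handwheel '[{"tx":-0.1,"ty":0,"tz":0,"wx":0,"wy":0,"wz":0,"claw":0},{"tx":-0.2,"ty":0,"tz":0,"wx":0,"wy":0,"wz":0,"claw":0},{"tx":-0.3,"ty":0,"tz":0,"wx":0,"wy":0,"wz":0,"claw":0},{"tx":-0.3,"ty":0,"tz":0,"wx":0,"wy":0,"wz":0,"claw":0}]'; python3 st.py
```

```text
clock: 12.28
position: [0.5302, -0.036, 0.0731]
ee_rot: [-0.044, -3.141, 0.0]
force: [-0.5, 0.1, -0.4]
width: 0.005
t 12.28 TCP shaker mm [-68.4 -27.6  73.1] tipx 48.6 yaw 178.4 tiltz [-4.e-04 -2.e-04 -1.e+00] F [-0.5  0.1 -0.4] tq [ 0.03 -0.05  0.  ]
```

```bash
python3 -m handwheel '[{"tx":-0.1,"ty":0,"tz":0,"wx":0,"wy":0,"wz":0,"claw":0},{"tx":-0.2,"ty":0,"tz":0,"wx":0,"wy":0,"wz":0,"claw":0},{"tx":-0.2,"ty":0,"tz":0,"wx":0,"wy":0,"wz":0,"claw":0}]'; python3 st.py
```

```text
clock: 12.53
position: [0.5324, -0.0359, 0.0731]
ee_rot: [-0.044, -3.141, -0.0]
force: [-0.5, 0.2, -0.5]
width: 0.008
t 12.53 TCP shaker mm [-66.3 -27.4  73.1] tipx 50.7 yaw 178.4 tiltz [-2.e-04  1.e-04 -1.e+00] F [-0.5  0.2 -0.5] tq [ 0.16 -0.01  0.03]
```

```bash
python3 -m handwheel '[{"tx":-0.1,"ty":0,"tz":0,"wx":0,"wy":0,"wz":0,"claw":0},{"tx":-0.2,"ty":0,"tz":0,"wx":0,"wy":0,"wz":0,"claw":0},{"tx":-0.2,"ty":0,"tz":0,"wx":0,"wy":0,"wz":0,"claw":0}]'; python3 st.py
```

```text
clock: 12.78
position: [0.5331, -0.0359, 0.0729]
ee_rot: [-0.043, -3.139, 0.001]
force: [-5.9, 1.5, 2.1]
width: 0.005
t 12.78 TCP shaker mm [-65.5 -27.4  72.9] tipx 51.5 yaw 178.41 tiltz [-2.5e-03 -3.0e-04 -1.0e+00] F [-5.9  1.5  2.1] tq [0.3  0.97 0.04]
```

```bash
python3 -m handwheel '[{"tx":-0.1,"ty":0,"tz":0,"wx":0,"wy":0,"wz":0,"claw":0},{"tx":-0.1,"ty":0,"tz":0,"wx":0,"wy":0,"wz":0,"claw":0},{"tx":-0.1,"ty":0,"tz":0,"wx":0,"wy":0,"wz":0,"claw":0}]'; python3 st.py
```

```text
clock: 13.03
position: [0.5331, -0.036, 0.0727]
ee_rot: [-0.043, -3.137, 0.001]
force: [-9.4, 0.9, 4.1]
width: 0.005
t 13.03 TCP shaker mm [-65.5 -27.5  72.7] tipx 51.5 yaw 178.42 tiltz [-4.1e-03 -7.0e-04 -1.0e+00] F [-9.4  0.9  4.1] tq [0.28 1.59 0.05]
```

```bash
python3 -m handwheel '[{"tx":-0.1,"ty":0,"tz":0,"wx":0,"wy":0,"wz":0,"claw":0},{"tx":-0.1,"ty":0,"tz":0,"wx":0,"wy":0,"wz":0,"claw":0},{"tx":-0.1,"ty":0,"tz":0,"wx":0,"wy":0,"wz":0,"claw":0}]'; python3 st.py
```

```text
clock: 13.28
position: [0.5331, -0.036, 0.0725]
ee_rot: [-0.043, -3.135, 0.002]
force: [-11.4, 0.8, 6.2]
width: 0.004
t 13.28 TCP shaker mm [-65.5 -27.6  72.5] tipx 51.5 yaw 178.43 tiltz [-0.0059 -0.0011 -1.    ] F [-11.4   0.8   6.2] tq [ 0.32  2.18 -0.01]
```

```bash
python3 -m handwheel '[{"tx":-0.15,"ty":0,"tz":-0.03,"wx":0,"wy":0,"wz":0,"claw":0},{"tx":-0.15,"ty":0,"tz":-0.03,"wx":0,"wy":0,"wz":0,"claw":0},{"tx":-0.15,"ty":0,"tz":-0.03,"wx":0,"wy":0,"wz":0,"claw":0}]'; python3 st.py
```

```text
clock: 13.53
position: [0.5332, -0.036, 0.0725]
ee_rot: [-0.042, -3.133, 0.002]
force: [-17.4, 1.5, 9.7]
width: 0.006
t 13.53 TCP shaker mm [-65.5 -27.5  72.5] tipx 51.5 yaw 178.45 tiltz [-0.0085 -0.0014 -1.    ] F [-17.4   1.5   9.7] tq [0.32 3.15 0.01]
```

```bash
python3 -m handwheel '[{"tx":-0.15,"ty":0,"tz":-0.03,"wx":0,"wy":0,"wz":0,"claw":0},{"tx":-0.15,"ty":0,"tz":-0.03,"wx":0,"wy":0,"wz":0,"claw":0},{"tx":-0.15,"ty":0,"tz":-0.03,"wx":0,"wy":0,"wz":0,"claw":0}]'; python3 st.py
```

```text
clock: 13.78
position: [0.5332, -0.036, 0.0725]
ee_rot: [-0.042, -3.13, 0.003]
force: [-21.7, 1.2, 12.3]
width: 0.003
t 13.78 TCP shaker mm [-65.5 -27.6  72.5] tipx 51.5 yaw 178.46 tiltz [-0.0113 -0.0019 -0.9999] F [-21.7   1.2  12.3] tq [ 0.42  4.09 -0.01]
```

```bash
python3 -m handwheel '[{"tx":0.6,"ty":0,"tz":0,"wx":0,"wy":0,"wz":0,"claw":0},{"tx":2,"ty":0,"tz":0,"wx":0,"wy":0,"wz":0,"claw":0},{"tx":4,"ty":0,"tz":-3,"wx":0,"wy":0,"wz":0,"claw":0},{"tx":6,"ty":0,"tz":-7,"wx":0,"wy":0,"wz":0,"claw":0},{"tx":8,"ty":-3,"tz":-11,"wx":0,"wy":0,"wz":0,"claw":0},{"tx":8,"ty":-7,"tz":-12,"wx":0,"wy":0,"wz":0,"claw":0},{"tx":8,"ty":-11,"tz":-12,"wx":0,"wy":0,"wz":0,"claw":0},{"tx":8,"ty":-15,"tz":-12,"wx":0,"wy":0,"wz":0,"claw":0},{"tx":8,"ty":-19,"tz":-12,"wx":0,"wy":0,"wz":0,"claw":0},{"tx":8,"ty":-22,"tz":-12,"wx":0,"wy":0,"wz":0,"claw":0}]'; python3 st.py
cat > look.py <<'E'
import sys
from sh import *
k=sys.argv[1]
for n in("top","scene"):
    im,d=vision.get_image(n);np.save(f"pics/{n}{k}d.npy",d);cv2.imwrite(f"pics/{n}{k}.png",im);u=proj(n,[.61,-.02,.07])[0].astype(int)
    cv2.imwrite(f"pics/{n}{k}c.png",cv2.resize(im[u[1]-40:u[1]+40,u[0]-50:u[0]+50],(750,600),interpolation=cv2.INTER_CUBIC))
    S=toS(cloud(n,d));D=(d>0)&(S[...,0]>-140)&(S[...,0]<140)&(abs(S[...,1])<98)
    q=S[D&(S[...,2]>89)&(S[...,2]<94.9+5)&(im[...,0]>im[...,2].astype(int)+40)]
    q=S[D&(S[...,2]>92.9)&(S[...,2]<112)&(S[...,0]>-10)]
    r=cv2.minAreaRect(q[:,:2].astype(np.float32));print(n,'rack',np.round(r[0],1),np.round(r[1],1),round(r[2],2),'z',np.median(q[:,2]).round(1))
    w=D&(S[...,2]>80)&(S[...,2]<99)&(im.min(2)>140)&(S[...,0]<78+8)&(S[...,1]<-8)&(S[...,1]>-50)
    q=S[w&(S[...,2]>86.5)];z=q[:,2]
    A_=np.c_[q[:,:2],np.ones(len(q))];print(n,'wedge n',len(q),'plane',np.linalg.lstsq(A_,z,rcond=None)[0].round(3),'x',q[:,0].min().round(1),q[:,0].max().round(1))
    for x in range(-55,85,15):
        t=q[abs(q[:,0]-x)<7.5]
        if len(t):print(x,len(t),t[:,1].min().round(1),t[:,1].max().round(1),end='; ')
    print()
E
python3 look.py 4
```

```text
clock: 14.62
position: [0.4529, -0.2576, 0.1944]
ee_rot: [0.047, 3.14, -0.003]
force: [0.4, -0.2, -0.6]
width: 0.003
t 14.62 TCP shaker mm [-139.5 -251.3  194.4] tipx -22.5 yaw 178.27 tiltz [ 0.0015 -0.0021 -1.    ] F [ 0.4 -0.2 -0.6] tq [ 0.14 -0.19  0.01]
top rack [55.2 17.9] [130.8 103.5] 0.9 z 96.5
top wedge n 289 plane [-0.0000e+00 -1.0000e-03  9.0906e+01] x -52.1 79.7
-55 18 -39.0 -14.8; -40 43 -38.9 -14.4; -25 43 -38.6 -14.1; -10 41 -38.1 -13.8; 5 34 -34.7 -16.3; 20 28 -40.4 -15.9; 35 26 -31.1 -15.6; 50 25 -27.7 -15.1; 65 19 -27.3 -14.8; 80 12 -27.0 -14.7; 
scene rack [61.3 24.9] [120.8  86.9] 1.88 z 95.9
scene wedge n 315 plane [-4.0000e-03  2.6000e-02  9.0766e+01] x -54.8 80.4
-55 17 -40.7 -15.0; -40 42 -42.5 -14.7; -25 38 -41.5 -15.6; -10 42 -41.3 -15.1; 5 40 -38.9 -15.4; 20 37 -35.9 -14.5; 35 30 -35.2 -15.2; 50 29 -31.7 -14.4; 65 29 -30.3 -13.9; 80 11 -26.5 -13.5;
```

View pics/top4c.png

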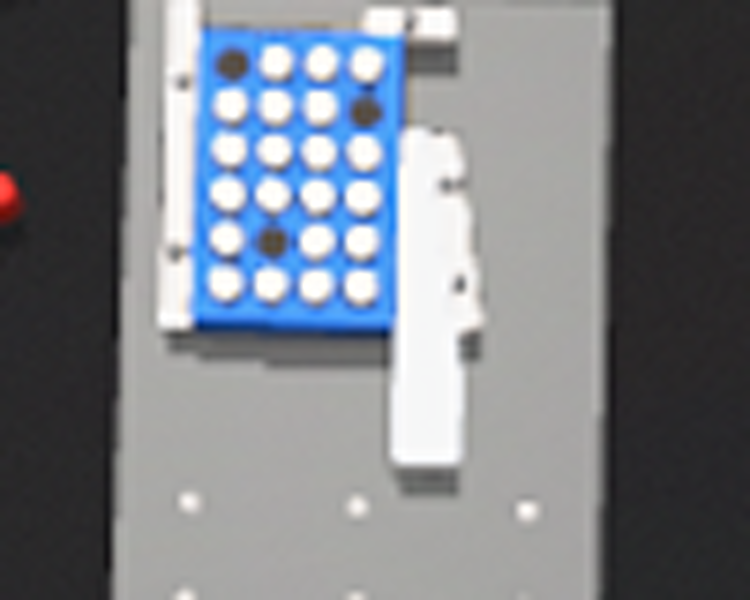

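View pics/scene4c.png

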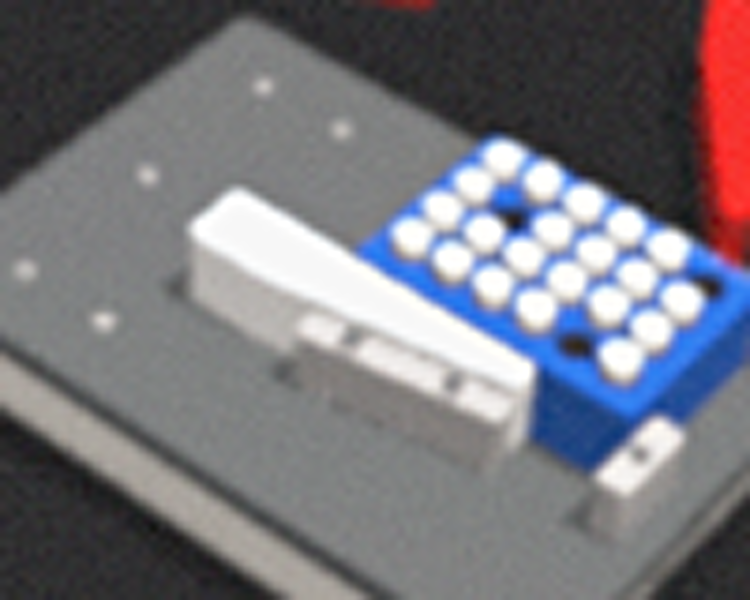

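The wedge lies flat (top at 91 mm, i.e. 55 + 36), its tip is about 80 mm past the mouth, and the rack sits against the side stop. One more numeric check of the rack's pose, plus a bystander check.

```bash
python3 - <<'E'
from sh import *
for k in("0","4"):
  for n in("top","scene"):
    d=np.load(f"pics/{n}{k}d.npy");im=cv2.imread(f"pics/{n}{k}.png").astype(int);S=toS(cloud(n,d))
    m=(d>0)&(S[...,0]>-10)&(S[...,0]<125)&(S[...,1]>-30)&(S[...,1]<85)&(S[...,2]>91.5)&(S[...,2]<99)&(im[...,0]>im[...,2]+50)
    q=S[m];r=cv2.minAreaRect(q[:,:2].astype(np.float32))
    c=[]
    for x in range(10,105,10):
        t=q[abs(q[:,0]-x)<5];c.append((x,t[:,1].min(),t[:,1].max()))
    c=np.array(c);print(k,n,'rect',np.round(r[0],1),np.round(r[1],1),round(r[2],2),'y-',np.median(c[:,1]).round(1),'y+',np.median(c[:,2]).round(1),'slope',np.polyfit(c[:,0],c[:,1],1)[0].round(4),np.polyfit(c[:,0],c[:,2],1)[0].round(4))
a=cv2.imread("pics/top0.png");b=cv2.imread("pics/top4.png")
dd=cv2.absdiff(a,b).max(2)>50;dd[:,:]&=True
k,l,st,c=cv2.connectedComponentsWithStats(dd.astype(np.uint8))
for i in range(1,k):
    if st[i,4]>12:print(st[i],c[i].round())
E
```

```text
0 top rect [57.6 21.2] [ 83.  120.2] 89.43 y- -18.8 y+ 61.7 slope -0.0044 -0.0134
0 scene rect [57.8 19.4] [120.9  87.6] 1.48 y- -22.7 y+ 59.7 slope 0.0105 0.053
4 top rect [59.3 27.7] [ 82.3 119.1] 89.83 y- -12.3 y+ 67.4 slope 0.0253 -0.0087
4 scene rect [60.5 26.1] [ 84.2 120.4] 89.86 y- -15.2 y+ 66.4 slope -0.0027 0.0545
[ 231  123   37   58 1057] [250. 148.]
[139 172  21  43 421] [150. 195.]
[ 342  180  100  153 9043] [396. 255.]
[259 182   8   3  22] [263. 183.]
[315 194  26  29 210] [321. 205.]
[332 201  11   3  29] [337. 202.]
[326 219  13   4  26] [333. 220.]
[310 222  10  28 129] [313. 238.]
[469 285  39  18 151] [490. 293.]
[475 295  37  43 837] [494. 315.]
[450 302  12  30  72] [455. 312.]
[508 308   4  17  25] [509. 316.]
[ 386  340   68   44 2403] [417. 361.]
```

```bash
python3 -m handwheel '[{"tx":0,"ty":0,"tz":0,"wx":0,"wy":0,"wz":0,"claw":0},{"tx":0,"ty":0,"tz":0,"wx":0,"wy":0,"wz":0,"claw":0},{"tx":0,"ty":0,"tz":0,"wx":0,"wy":0,"wz":0,"claw":0}]'; python3 -c "
from cell import arm
print(arm.sign_off())"
```

```text
clock: 14.97
position: [0.4537, -0.2523, 0.194]
ee_rot: [0.04, 3.141, 0.0]
force: [-0.0, -0.3, 0.2]
width: 0.003
the job is handed in; nothing more can be done
None
```

I handed the job in at about 15 s, with the wedge jammed in the slot and the rack home against its side stop. I gripped the white wedge by its tail, slid it into the slot along the fence and let go. I then drove it in from behind with the jaws shut, pushing up to about 22 N. It did not move any further under that push, so I took it as jammed, then drew the arm clear.

**Wedge:** it lies flat on the deck, its top 91 mm above the bench. Both cameras put the thin end about 80 mm past the slot mouth.

**Rack:** the top camera puts it at x 59.3, y 27.7 mm in the shaker's frame, and square to about 0.2°. The oblique scene camera read y as 26.1 mm. I trusted the top view because the scene camera also read 1 to 2 mm low on the rack before the push, and the rack is visibly against the stop.

**Not confirmed:**
- The force the wedge keeps on the rack can't be measured directly; I infer it from the 22 N push.
- The arm partly hid the spacer, dish and tube in the last top picture. It went nowhere near them while working and recorded no contact there. The top-camera pictures from the start and end show no change at the bottle or jar.

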